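# Slide a framed papercut onto its mounting card

## Robot

A 7-joint arm with a two-finger parallel gripper is mounted at the origin on the work surface. World frame = base frame: x ahead of the robot, y to its left, z up, the work surface at z = 0. Lengths are in m, angles in rad, forces in N, time in s.
With the tool pointing down it reaches from about 0.425 to 0.875 m from the base axis. Payload 4.7 kg.
Tool frame: the origin (TCP) lies midway between the tips of the shut fingers; the grasp point (between the pads) lies 19 mm behind it; z points along the fingers, y is the direction in which the jaws open and shut (so a half turn about z gives the same grasp; the last joint's range is limited). The gripper opens to 87 mm and grips with 3 to 60 N. Pads are 19 mm wide; open, the fingers measure 117 mm over their backs; the gripper's body (75 mm by 190 mm) begins 51 mm behind the grasp point.
Start: joints at [-1.241, 0.321, -0.07, 1.45, 0.023, 1.371, -0.057], TCP at [0.202, 0.618, 0.223] pointing down, gripper open.
Joint ranges: [-2.86, 2.86], [-0.3, 2.09], [-1.38, 1.24], [0.06, 2.45], [-1.56, 4.7], [0.09, 2.05], [-2.69, 2.69]. Speed limits (rad/s): [2.57, 2.57, 3.14, 3.14, 3.14, 3.14, 3.14].

## Interface

Orientations are given as a rotation vector (axis times angle).
In Python, from bench import get_state, cams, job gives the robot as it stands.
- The arm moves only by the shell command python3 -m inch 'ROWS' [FORCE]. ROWS is text: rows parted by semicolons, each of 7 numbers parted by spaces: the shift along the tool's x, y, z in mm, then the turn, a rotation vector about the tool's x, y, z in rad, then the opening in per cent of the stroke, from 0 (shut) to 100 (fully open). A call has 1 to 20 rows; each row shifts and turns the pose as measured when the row begins, along the tool's axes as they then stand; what a row does not reach is not made up. A row lasts 1/10 s, in which the tool goes at most 50 mm and 8.59 degrees, less where a joint would pass 70% of its speed; a pose out of reach is approached as far as the arm can. A call with a gripper value outside its range is refused whole. The fingers move at their own pace and stop on an object; FORCE is the grip in N (left out, the last holds). Time passes only in rows, so rows that do not move let the fingers close. It gives the time, the measured TCP pose, the force and the opening at its end, in the units of the state.
- get_state(): the state, without advancing time (a new reading comes with each control period).
- cams.get_image(name): name is "side" or "top"; returns the picture (384x512x3 uint8, red, green, blue); there is no depth.
- cams.camera_info(name): a dict with "intrinsics" (3x3 intrinsics, pixels), "eye" and "orientation" of the camera in the world. Camera axes: x right, y down, z forward; pixel columns grow to the right and rows downward; lengths in m; the calibration is good to about 2 mm. A picture is of the moment at which its call begins. camera_info takes no time and is no camera call.
- job.close_job(): hands the job in, once; it reports no verdict.
The state is a dict: "time": time; "joint_positions": joint angles; "qd": joint speeds; "joint_torque": joint torques, N m; "position": TCP position; "tool_rot": TCP orientation; "ft_force": force on the tool from outside, world axes, zero at the start; "torque": the same for the moment, N m; "grip_width": opening from 0.0 (shut) to 1.0 (fully open).
Only numpy, scipy, OpenCV 4.12 (cv2) and the standard library are available. Lean on these libraries where they do the work, as an engineer would, in place of code of your own. Each camera call takes 0.05 s, during which the arm holds its last target. There are 200 camera calls.

## Task

Slide the wooden picture frame with the red papercut across the table onto the grey mounting card until its long side lies flush against the metal stop bar, with about the same width of grey showing to its left and right. Keep the frame flat on the table all the way (slide it, do not lift or tip it), and leave the hoop, scissors, carton and glue pot where they are.

Things in the scene. Friction and masses are not known exactly. Their poses are not given: they have to be found in the camera images.
- frame: Wooden picture frame with a red papercut, face up, loose, 0.2 to 0.4 kg: 130 mm along its x, 180 mm along its y. Rim 14 mm wide, 18 mm high all round; inside it (102 x 152 mm) a sunken panel whose surface is 5 mm above the table, so the rim stands 13 mm above the panel. Origin: centre of its underside; z up. Either way round is the same.
- mat: Grey mounting card stuck to the table, under 1 mm thick, no obstacle to sliding: 150 mm along x, 210 mm along y. On its far (+x) edge a fixed aluminium stop bar, 210 mm along y, 20 mm wide, 16 mm high; the bar's face towards the card is at x = +75 mm. Origin: centre of the card, at table height; z up; x points from card to bar, roughly away from the robot.
- home (a point): Point on the grey card, 10 mm from its centre towards the bar, where the centre of the frame lies when the frame is centred on the card and its long side touches the bar. Axes as mat.
- hoop: Bystander: round light-wood hoop with a blue papercut, diameter 120 mm, 10 mm high, loose, lying flat. Origin: centre of its underside.
- scissors: Bystander: scissors with orange handles lying flat, 170 mm long, 10 mm high, loose. Origin: at the pivot, on the table; blades along +x.
- carton: Bystander: open cardboard carton, 100 x 130 mm, 45 mm high with an 85 mm high back at its +x side, loose. Origin: centre of its underside.
- gluepot: Bystander: jar with an orange cap, diameter 54 mm, 75 mm high, loose, standing. Origin: centre of its underside.
Not all that is in view belongs to the job. Leave any blue, orange or yellow look-alike of the frame alone.

How it is judged:
By the outcome, as a careful person would: the job done as asked, in the order asked, and still so for the second after the job is handed in, with the robot touching nothing.
It also fails if it takes over 42 s, if anything falls off the work surface, if the arm or the gripper's body presses on something with over 40 N, if the wrist force passes 120 N, or if a joint passes its speed limit or range.

## Working session

There is one attempt and no reset: what is moved stays moved. The work goes in short steps, Python scripts to look and compute and a shell command to move; the robot and the scene stay as the last step left them, time stands still between calls to the robot, and variables do not carry over. Pictures are saved under pics/ and viewed, and the job is handed in when it is done.

```bash
mkdir -p pics; ls
python3 - <<'E'
from bench import get_state,cams,job
import cv2
s=get_state();print(s)
for n in("top","side"):
    im=cams.get_image(n);cv2.imwrite(f"pics/{n}0.png",im[:,:,::-1]);print(n,cams.camera_info(n))
E
```

```text
pics
{'time': 0.0, 'joint_positions': array([-1.24089657,  0.32181589, -0.07008342,  1.45168259,  0.02259561,
        1.37079103, -0.05692743]), 'qd': array([ 6.40868527e-04,  1.63006964e-04,  9.45160339e-04, -7.10868482e-05,
       -1.83617317e-03,  5.90909985e-04,  2.72021271e-03]), 'joint_torque': array([-9.82104416e-05, -4.91298366e+01, -4.04041009e-01, -3.12539577e+01,
       -6.39905711e-02,  4.34994511e-02,  1.93720762e-04]), 'position': array([0.20174911, 0.61731245, 0.22146231]), 'tool_rot': array([-4.93963838e-01, -3.10230545e+00,  2.98233449e-03]), 'ft_force': array([-0.90995434, -0.04749986, -0.32587328]), 'torque': array([-0.02618344,  0.01821095, -0.06529135]), 'grip_width': 1.002531763173893}
top {'intrinsics': array([[428.0198018 ,   0.        , 258.19813552],
       [  0.        , 428.0198018 , 190.67179533],
       [  0.        ,   0.        ,   1.        ]]), 'eye': array([0.47181699, 0.01094893, 1.45989672]), 'orientation': array([-2.18857523,  2.21012835, -0.06302423])}
side {'intrinsics': array([[360.36216778,   0.        , 253.75444739],
       [  0.        , 360.36216778, 194.09540747],
       [  0.        ,   0.        ,   1.        ]]), 'eye': array([ 0.06890928, -0.80570166,  0.75535164]), 'orientation': array([-2.16612763,  0.59477612, -0.2819854 ])}
```

View pics/top0.png

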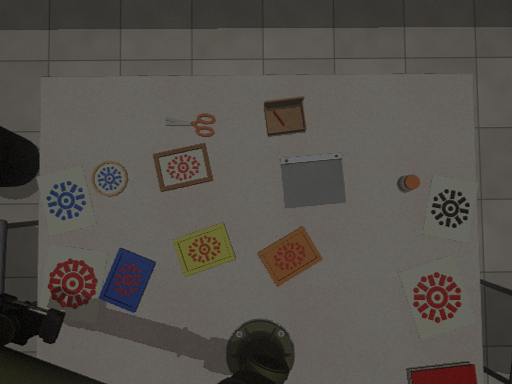

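View pics/side0.png

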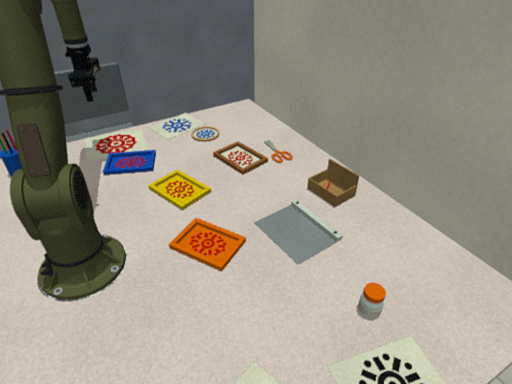

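The top view shows the robot base at (260,350). The frame candidates are:
- brown wooden frame at (183,167)
- yellow at (205,249)
- orange at (290,256)
- blue at (128,280)

The brown one is the only natural-wood frame with a red papercut on white, so it fits the description. The grey card is at (313,181), with its bar on the far side at about row 158. Next I'll confirm this in an enlarged crop and measure.

```bash
cat > h.py <<'E'
import numpy as np,cv2
from scipy.spatial.transform import Rotation as R
from bench import get_state,cams
def ray(n,px,z):
    c=cams.camera_info(n);K=c["intrinsics"];Rm=R.from_rotvec(c["orientation"]).as_matrix()
    px=np.atleast_2d(np.float64(px));d=np.c_[px,np.ones(len(px))]@np.linalg.inv(K).T@Rm.T
    e=c["eye"];return (e+d*((z-e[2])/d[:,2])[:,None])[:,:2]
def proj(n,P):
    c=cams.camera_info(n);K=c["intrinsics"];Rm=R.from_rotvec(c["orientation"]).as_matrix()
    q=(np.atleast_2d(P)-c["eye"])@Rm@K.T;return q[:,:2]/q[:,2:]
def wood(im):
    h=cv2.cvtColor(im,cv2.COLOR_RGB2HSV);return h
def show(n,im,r,name,k=4):
    x0,x1,y0,y1=r;cv2.imwrite("pics/"+name,cv2.resize(im[y0:y1,x0:x1,::-1],None,fx=k,fy=k,interpolation=cv2.INTER_CUBIC))
E
python3 - <<'E'
from h import *
im=cams.get_image("top");np.save("t0.npy",im)
b=np.clip(im.astype(float)*1.8,0,255).astype(np.uint8)
show("top",b,(140,360,130,220),"crop0.png",3)
h=cv2.cvtColor(im,cv2.COLOR_RGB2HSV)
for p in [(157,160),(183,147),(210,165),(176,187),(313,190),(313,158),(230,180)]:print(p,im[p[1],p[0]],h[p[1],p[0]])
E
```

```text
(157, 160) [68 48 35] [ 12 124  68]
(183, 147) [84 73 62] [15 67 84]
(210, 165) [92 87 82] [15 28 92]
(176, 187) [74 51 37] [ 11 128  74]
(313, 190) [71 72 71] [60  4 72]
(313, 158) [101 102 103] [105   5 103]
(230, 180) [99 97 90] [23 23 99]
```

View pics/crop0.png

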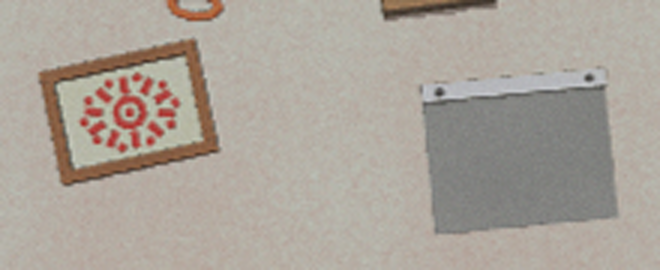

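The crop confirms it: brown wooden rim, red papercut on white, and a grey card with a light bar and two screws on its far side. Next I'll fit rectangles.

```bash
cat >> h.py <<'E'
def big(m,near=None):
    c,_=cv2.findContours(m.astype(np.uint8),cv2.RETR_EXTERNAL,cv2.CHAIN_APPROX_NONE);return max(c,key=cv2.contourArea)[:,0]
def rect(n,cnt,z):
    P=ray(n,cnt,z);(c,s,a)=cv2.minAreaRect((P*1000).astype(np.float32));
    a=a if s[0]<s[1] else a-90   # direction of short side
    a=(a+90)%180-90
    return np.array(c),sorted(s),a
def frame(im,roi):
    x0,x1,y0,y1=roi
    h=cv2.cvtColor(im,cv2.COLOR_RGB2HSV);m=(h[...,1]>85)&(h[...,0]<20)
    z=np.zeros_like(m);z[y0:y1,x0:x1]=m[y0:y1,x0:x1]
    return rect("top",big(z),0.016)
E
python3 - <<'E'
from h import *
im=np.load("t0.npy");print("frame",frame(im,(145,225,138,200)))
h=cv2.cvtColor(im,cv2.COLOR_RGB2HSV);
m=np.zeros(im.shape[:2],bool);m[148:215,272:352]=True
g=cv2.GaussianBlur(im,(3,3),0)
gm=(g.max(2)<83)&(g.max(2)-g.min(2).astype(int)<8)&m
c=big(gm);print("mat",rect("top",c,0.0),c.min(0),c.max(0))
cv2.imwrite("pics/m.png",cv2.resize((gm[140:220,265:360]*255).astype(np.uint8),None,fx=5,fy=5,interpolation=0))
bm=(g.min(2)>93)&(h[...,1]<12)&m
# bystanders
for nm,px,z in [("carton",(285,118),.03),("gluepot",(409,183),.05),("scis",(203,125),.005),("hoop",(110,179),.01),("yellow",(205,249),.018),("orange",(290,256),.018)]:print(nm,ray("top",px,z))
print("bar front corners top", ray("top",[(281,164),(342,159)],.016), ray("top",[(280.5,158.5),(341.5,153.5)],.016))
E
```

```text
frame (array([627.58880615, 256.10168457]), [129.30442810058594, 178.6611785888672], 11.980585098266602)
mat (array([ 576.34869385, -186.38473511]), [166.4728546142578, 208.53634643554688], 4.295535564422607) [281 158] [345 207]
carton [[ 0.78841666 -0.09238423]]
gluepot [[ 0.56330651 -0.49859554]]
scis [[0.77210698 0.1872569 ]]
hoop [[0.58913762 0.50214408]]
yellow [[0.35053639 0.18045558]]
orange [[ 0.32422214 -0.10388016]]
bar front corners top [[ 0.63417637 -0.07776579]
 [ 0.64931815 -0.2851445 ]] [[ 0.65292799 -0.07630632]
 [ 0.66810885 -0.283816  ]]
```

View pics/m.png

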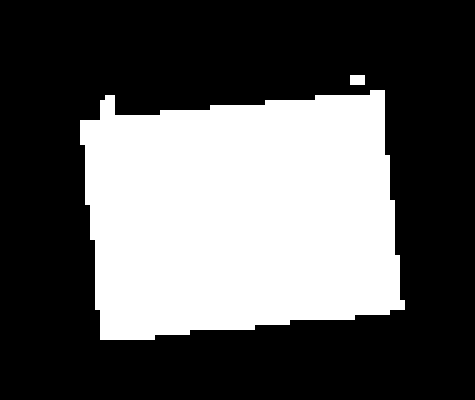

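Run:
```python
from h import *
im=np.load("t0.npy")
m=np.zeros(im.shape[:2],bool);m[148:215,272:352]=True
g=cv2.GaussianBlur(im,(3,3),0)
gm=((g.max(2)<83)&(g.max(2)-g.min(2).astype(int)<8)&m).astype(np.uint8)
gm=cv2.morphologyEx(gm,cv2.MORPH_OPEN,np.ones((9,9),np.uint8))
c=big(gm);r=rect("top",c,0.0);print(r)
# side edges by line fit: left/right/bottom/top
ys,xs=np.nonzero(gm)
def fit(P):
    vx,vy,x0,y0=cv2.fitLine((P*1000).astype(np.float32),cv2.DIST_HUBER,0,.01,.01).ravel();return np.degrees(np.arctan2(vy,vx)),x0,y0
L=np.array([(xs[ys==y].min()-.5,y) for y in range(168,200)]);Rr=np.array([(xs[ys==y].max()+.5,y) for y in range(165,198)])
B=np.array([(x,ys[xs==x].max()+.5) for x in range(290,338)]);T=np.array([(x,ys[xs==x].min()-.5) for x in range(288,335)])
for n,p in zip("LRBT",(L,Rr,B,T)):print(n,fit(ray("top",p,0.016 if n=="T" else 0)))
s=get_state();Rm=R.from_rotvec(s["tool_rot"]).as_matrix();print(Rm.round(3))
```

```text
(array([ 570.36334229, -187.0138855 ]), [153.21368408203125, 208.82965087890625], 4.807766437530518)
L (np.float32(4.121951), np.float32(554.9456), np.float32(-83.875534))
R (np.float32(4.780269), np.float32(575.13696), np.float32(-290.59128))
B (np.float32(-84.682434), np.float32(494.05093), np.float32(-186.88742))
T (np.float32(-85.05209), np.float32(644.84033), np.float32(-179.43793))
[[-0.951  0.311 -0.   ]
 [ 0.311  0.951 -0.001]
 [-0.    -0.001 -1.   ]]
```

Measured positions in mm:
- **Frame:** (628, 256), short axis at 12°.
- **Mat:** x-axis at about 4.9°, home about (580, -186).

The plan is to pinch the near long rim lightly with the jaws along the frame's short axis, at about (571, 244). Then slide back, sideways and forward to the bar. I'll turn the tool first.

```bash
python3 -m inch '0 0 0 0 0 .13 50;0 0 0 0 0 .13 50;0 0 0 0 0 .13 50;0 0 0 0 0 .13 50;0 0 0 0 0 .13 50;0 0 0 0 0 .13 50;0 0 0 0 0 .13 50;0 0 0 0 0 .13 50' 12
cat >> h.py <<'E'
def go(x,y,z,a):
    s=get_state();Rm=R.from_rotvec(s["tool_rot"]).as_matrix();p=s["position"]*1000
    ya=np.degrees(np.arctan2(Rm[1,1],Rm[0,1]))
    print("t",round(s["time"],2),"pos",p.round(1),"yang",ya.round(2),"tilt",Rm[:,2].round(4),"grip",round(s["grip_width"],3),"F",s["ft_force"].round(1))
    t=Rm.T@(np.array([x,y,z])-p);v=Rm.T@np.array([0,0,np.radians(a-ya)])
    # orientation error to exact down
    c,sn=np.cos(np.radians(a)),np.sin(np.radians(a));D=np.array([[-sn,c,0],[c,sn,0],[0,0,-1.]])
    print("tool shift",t.round(1),"rotvec",R.from_matrix(Rm.T@D).as_rotvec().round(3) if abs(np.linalg.det(D)-1)<.1 else "det")
E
python3 -c "
from h import *
go(571,244,120,12)"
```

```text
time: 0.95
position: [0.2012, 0.6154, 0.2176]
tool_rot: [2.018, 2.403, -0.013]
ft_force: [0.0, 0.4, -0.6]
grip_width: 0.506
t 0.95 pos [201.2 615.4 217.6] yang 9.95 tilt [-0.0027 -0.0084 -1.    ] grip 0.506 F [ 0.   0.4 -0.6]
tool shift [-428.9  300.4   99.7] rotvec [-0.004  0.008 -0.036]
```

```bash
python3 -m inch '-36 25 6 0 0 0 50;-36 25 6 0 0 0 50;-36 25 6 0 0 0 50;-36 25 6 0 0 0 50;-36 25 6 0 0 0 50;-36 25 6 0 0 0 50;-36 25 6 0 0 0 50;-36 25 6 0 0 0 50;-36 25 6 0 0 0 50;-36 25 6 0 0 0 50;-36 25 6 0 0 0 50;-36 25 6 0 0 0 50'; python3 -c "
from h import *
go(571,244,60,12)"
```

```text
time: 2.15
position: [0.576, 0.2356, 0.14]
tool_rot: [-2.0, -2.419, 0.016]
ft_force: [0.6, 0.9, 0.0]
grip_width: 0.5
t 2.15 pos [576.  235.6 140. ] yang 10.84 tilt [-0.0084 -0.0064 -0.9999] grip 0.5 F [0.6 0.9 0. ]
tool shift [ 9.6 -2.5 80. ] rotvec [-0.01   0.005 -0.02 ]
```

```bash
python3 -m inch '5 -2 30 -.005 .005 -.01 50;5 -1 30 -.005 0 -.01 50;0 0 25 0 0 0 50;0 0 0 0 0 0 50'
python3 - <<'E'
from h import *
go(571,244,9,12)
im=cams.get_image("side");b=np.clip(im*1.0,0,255).astype(np.uint8);show("s",b,(180,310,100,200),"s1.png",5)
E
```

```text
time: 2.55
position: [0.5772, 0.2328, 0.0515]
tool_rot: [1.992, 2.421, -0.002]
ft_force: [0.5, 0.1, -0.1]
grip_width: 0.497
t 2.55 pos [577.2 232.8  51.5] yang 11.1 tilt [ 0.004 -0.005 -1.   ] grip 0.497 F [ 0.5  0.1 -0.1]
tool shift [12.4 -4.1 42.4] rotvec [ 0.003  0.006 -0.016]
```

View pics/s1.png

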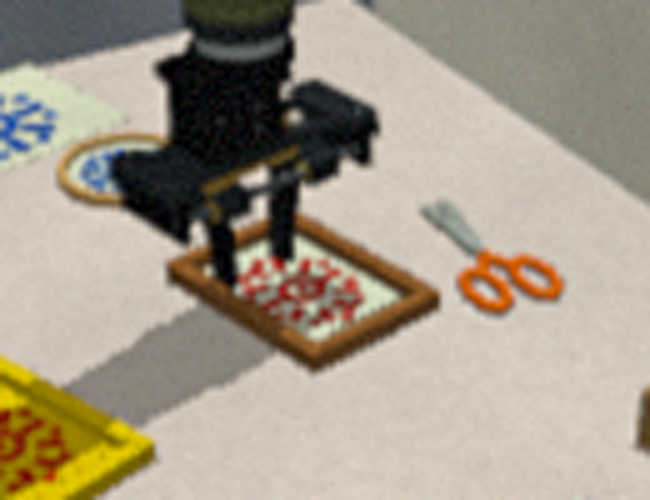

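The fingers hover over the frame's near-left part. With the parallax of 51 mm height, that matches the target. I'll correct the offset and go down.

```bash
python3 -m inch '6 -2 8 0 .003 -.008 50;6 -2 8 0 .003 -.008 50;0 0 0 0 0 0 50;0 0 0 0 0 0 50'
python3 - <<'E'
from h import *
go(571,244,9,12)
E
```

```text
time: 3.0
position: [0.5741, 0.2478, 0.0406]
tool_rot: [1.97, 2.442, 0.019]
ft_force: [0.5, -1.3, 0.2]
grip_width: 0.499
t 3.0 pos [574.1 247.8  40.6] yang 12.2 tilt [ 0.0109  0.0066 -0.9999] grip 0.499 F [ 0.5 -1.3  0.2]
tool shift [-3.2 -4.2 31.6] rotvec [ 0.012 -0.004  0.004]
```

```bash
python3 -m inch '-2 -4 10 .006 0 0 50;-1 -1 8 .003 0 0 50;0 0 4 0 0 0 50;0 0 0 0 0 0 50'
python3 - <<'E'
from h import *
go(571,244,9,12)
E
```

```text
time: 3.4
position: [0.5702, 0.244, 0.0179]
tool_rot: [-1.972, -2.444, -0.01]
ft_force: [-0.7, 0.2, 0.5]
grip_width: 0.502
t 3.4 pos [570.2 244.   17.9] yang 12.22 tilt [ 0.003   0.0054 -1.    ] grip 0.502 F [-0.7  0.2  0.5]
tool shift [-0.2  0.8  8.9] rotvec [ 0.004 -0.005  0.004]
```

```bash
python3 -m inch '0 1 4 0 0 0 50;0 0 4 0 0 0 50;0 0 1 0 0 0 50;0 0 0 0 0 0 50'
python3 - <<'E'
from h import *
go(571,244,9,12)
im=cams.get_image("side");show("s",im,(180,310,100,200),"s2.png",5)
E
```

```text
time: 3.8
position: [0.5716, 0.2439, 0.008]
tool_rot: [-1.973, -2.444, -0.009]
ft_force: [1.2, 0.8, -0.4]
grip_width: 0.503
t 3.8 pos [571.6 243.9   8. ] yang 12.18 tilt [ 0.0031  0.0051 -1.    ] grip 0.503 F [ 1.2  0.8 -0.4]
tool shift [ 0.3 -0.5 -1. ] rotvec [ 0.004 -0.004  0.003]
```

View pics/s2.png

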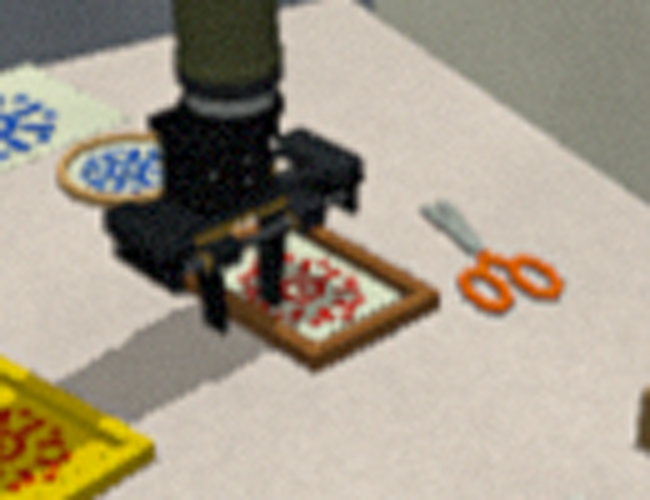

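One finger is outside the near rim, at crop (213,320), and the other is inside, at (272,300). Now I'll close gently.

```bash
python3 -m inch '0 0 -.5 0 0 0 30;0 0 0 0 0 0 10;0 0 0 0 0 0 5;0 0 0 0 0 0 5;0 0 0 0 0 0 5' 12
python3 - <<'E'
from h import *
go(571,244,9,12)
E
```

```text
time: 4.35
position: [0.5721, 0.2442, 0.0093]
tool_rot: [-1.973, -2.444, -0.012]
ft_force: [1.1, -0.4, -1.1]
grip_width: 0.158
t 4.35 pos [572.1 244.2   9.3] yang 12.19 tilt [ 0.0044  0.0059 -1.    ] grip 0.158 F [ 1.1 -0.4 -1.1]
tool shift [ 0.  -1.1  0.3] rotvec [ 0.006 -0.005  0.003]
```

Gripped: the opening is 13.7 mm against a 14 mm rim. Next I'll slide back towards the robot.

```bash
python3 -m inch '1 -8 0 0 0 0 5;2 -14 0 0 0 0 5;2 -15 0 0 0 0 5;2 -15 0 0 0 0 5;2 -14 0 0 0 0 5;2 -8 0 0 0 0 5;0 0 0 0 0 0 5'
python3 - <<'E'
from h import *
go(490,240,9,12)
im=cams.get_image("side");show("s",im,(180,310,100,200),"s3.png",5)
E
```

```text
time: 5.05
position: [0.4957, 0.2383, 0.0093]
tool_rot: [1.972, 2.44, 0.019]
ft_force: [-0.6, 0.7, -1.7]
grip_width: 0.156
t 5.05 pos [495.7 238.3   9.3] yang 12.1 tilt [ 0.0105  0.0068 -0.9999] grip 0.156 F [-0.6  0.7 -1.7]
tool shift [ 2.8 -5.3  0.2] rotvec [ 0.012 -0.004  0.002]
```

View pics/s3.png

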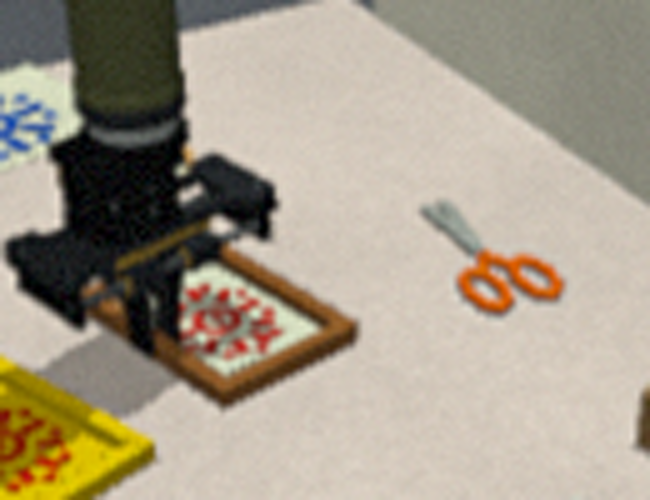

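```bash
python3 -m inch '-8 -5 0 .003 0 .01 5;-14 -5 0 .003 0 .01 5;-20 -4 0 .003 0 .01 5;-20 -4 0 .003 0 .01 5;-20 -4 0 0 0 .01 5;-20 -4 0 0 0 .01 5;-20 -3 0 0 0 .01 5;-20 -3 0 0 0 .01 5;-14 -3 0 0 0 .01 5;-8 -1 0 0 0 .01 5'
python3 - <<'E'
from h import *
go(490,-40,9,4.9)
im=cams.get_image("top");np.save("t1.npy",im);b=np.clip(im*1.8,0,255).astype(np.uint8);show("t",b,(150,360,120,260),"t1.png",3)
E
```

```text
time: 6.1
position: [0.4877, 0.055, 0.0092]
tool_rot: [-2.108, -2.323, -0.01]
ft_force: [-0.7, 3.2, -0.2]
grip_width: 0.157
t 6.1 pos [487.7  55.    9.2] yang 5.57 tilt [ 5.0e-04  8.1e-03 -1.0e+00] grip 0.157 F [-0.7  3.2 -0.2]
tool shift [-94.8  -7.   -0.6] rotvec [ 0.001 -0.008  0.012]
```

View pics/t1.png

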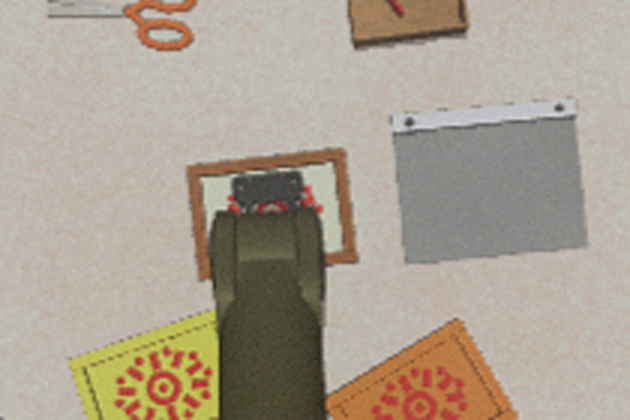

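```bash
python3 -m inch '-10 0 0 0 -.002 .003 5;-18 0 0 0 -.002 .003 5;-20 0 0 0 -.002 .003 5;-20 0 0 0 -.002 .002 5;-20 0 0 0 0 0 5;-20 0 0 0 0 0 5;-20 0 0 0 0 0 5;-20 0 0 0 0 0 5;-20 0 0 0 0 0 5;-20 0 0 0 0 0 5;-20 0 0 0 0 0 5;-15 0 0 0 0 0 5;-8 0 0 0 0 0 5;0 0 0 0 0 0 5'
python3 - <<'E'
from h import *
go(512,-191.7,9,4.9)
im=cams.get_image("top");np.save("t2.npy",im);b=np.clip(im*1.8,0,255).astype(np.uint8);show("t",b,(220,360,130,230),"t2.png",5)
im=cams.get_image("side");show("s",im,(200,360,150,290),"s4.png",4)
E
```

```text
time: 7.55
position: [0.5119, -0.1705, 0.0092]
tool_rot: [-2.089, -2.331, -0.011]
ft_force: [0.1, -0.2, 1.5]
grip_width: 0.164
t 7.55 pos [ 511.9 -170.5    9.2] yang 6.27 tilt [-0.0043  0.0134 -0.9999] grip 0.164 F [ 0.1 -0.2  1.5]
tool shift [-21.1  -2.3  -0.1] rotvec [-0.003 -0.014  0.024]
```

View pics/t2.png

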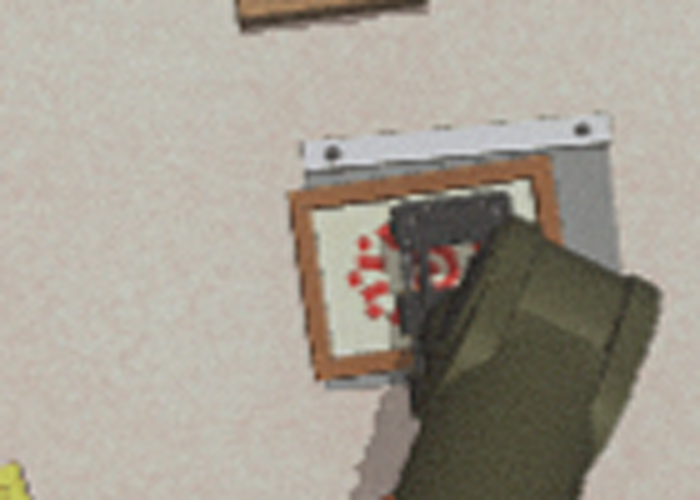

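View pics/s4.png

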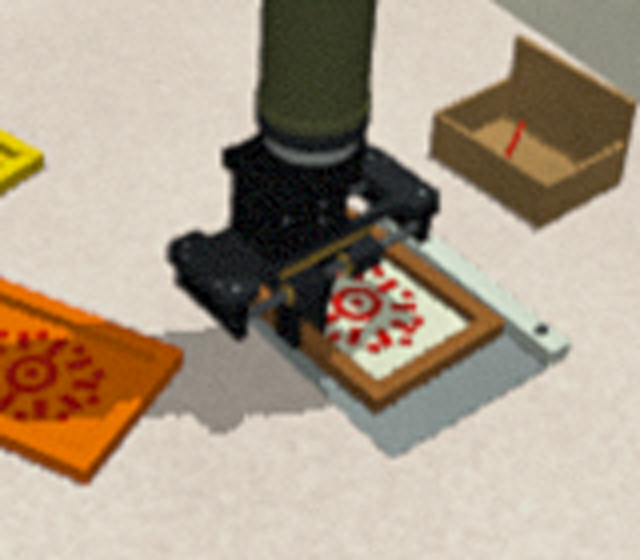

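The frame is on the card, still about 2.5° over-rotated and 20 mm too far left. I'll measure its visible edges.

```bash
cat >> h.py <<'E'
u=np.array([np.cos(np.radians(4.8)),np.sin(np.radians(4.8))]);nn=np.array([-u[1],u[0]])
def fitl(P):
    vx,vy,x0,y0=cv2.fitLine((P*1000).astype(np.float32),cv2.DIST_HUBER,0,.01,.01).ravel();return np.array([vx,vy]),np.array([x0,y0])
def edges(im,roi,z=.018,nleft=(0,1),cols=None,rowsL=None,rowsR=None):
    x0,x1,y0,y1=roi;h=cv2.cvtColor(im,cv2.COLOR_RGB2HSV);m=((h[...,1]>85)&(h[...,0]<20))
    k=np.zeros_like(m);k[y0:y1,x0:x1]=m[y0:y1,x0:x1]
    k=cv2.morphologyEx(k.astype(np.uint8),cv2.MORPH_OPEN,np.ones((2,2),np.uint8))
    ys,xs=np.nonzero(k);out={}
    T=[(x,ys[xs==x].min()-.5) for x in range(*cols)]
    L=[(xs[ys==y].min()-.5,y) for y in range(*rowsL)]
    out["T"]=T;out["L"]=L
    if rowsR: out["R"]=[(xs[ys==y].max()+.5,y) for y in range(*rowsR)]
    for q,v in out.items():
        d,p=fitl(ray("top",v,z));a=np.degrees(np.arctan2(d[1],d[0]))%180
        print(q,"ang",round(a-(90 if q=="T" else 0),2),"u",round(p@u,1),"n",round(p@nn,1))
E
python3 - <<'E'
from h import *
im=np.load("t2.npy")
edges(im,(275,345,155,210),cols=(282,326),rowsL=(171,200),rowsR=(165,176))
E
```

```text
T ang 7.64 u 613.8 n -206.0
L ang 7.63 u 555.1 n -121.5
R ang 11.61 u 588.0 n -299.3
```

```bash
python3 -m inch '-4 0 0 0 -.003 .012 5;-7 0 0 0 -.003 .012 5;-7 0 0 0 -.003 .012 5;-4 0 0 0 -.003 .012 5;0 0 0 0 0 .01 5;0 0 0 0 0 0 5'
python3 - <<'E'
from h import *
go(0,0,9,3.5)
im=cams.get_image("top");np.save("t2.npy",im);b=np.clip(im*1.8,0,255).astype(np.uint8);show("t",b,(220,360,130,230),"t3.png",5)
edges(im,(275,345,155,210),cols=(286,326),rowsL=(171,198),rowsR=(165,176))
E
```

```text
time: 8.25
position: [0.5142, -0.1817, 0.0092]
tool_rot: [-2.147, -2.276, -0.006]
ft_force: [-0.2, 0.3, 3.1]
grip_width: 0.161
t 8.25 pos [ 514.2 -181.7    9.2] yang 3.35 tilt [-0.0066  0.0116 -0.9999] grip 0.161 F [-0.2  0.3  3.1]
tool shift [ 211.4 -502.7    5.7] rotvec [-0.006 -0.012 -0.003]
T ang 6.19 u 614.8 n -212.6
L ang 6.37 u 556.2 n -134.4
R ang 8.76 u 587.7 n -313.2
```

View pics/t3.png

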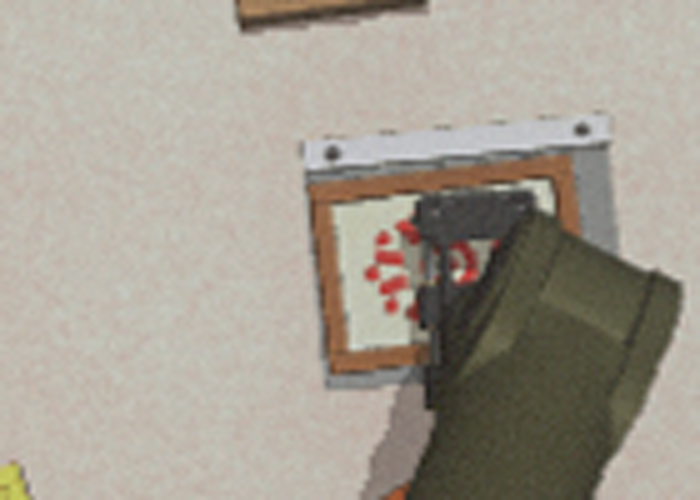

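```bash
python3 -m inch '-5 0 0 -.003 -.006 .01 5;-6 0 0 -.003 -.006 .01 5;-5 0 0 0 -.004 .01 5;0 0 0 0 0 0 5;0 0 0 0 0 0 5'
python3 - <<'E'
from h import *
go(0,0,9,3.5)
im=cams.get_image("top");np.save("t2.npy",im);b=np.clip(im*1.8,0,255).astype(np.uint8);show("t",b,(220,360,130,230),"t4.png",5)
edges(im,(275,345,155,210),cols=(286,326),rowsL=(171,198),rowsR=(165,176))
E
```

```text
time: 8.8
position: [0.5154, -0.194, 0.0091]
tool_rot: [-2.188, -2.253, -0.0]
ft_force: [-1.2, 2.7, 3.6]
grip_width: 0.16
t 8.8 pos [ 515.4 -194.     9.1] yang 1.68 tilt [-4.e-04  6.e-04 -1.e+00] grip 0.16 F [-1.2  2.7  3.6]
tool shift [ 2.090e+02 -5.095e+02  4.000e-01] rotvec [-0.    -0.001 -0.032]Traceback (most recent call last):
  File "<stdin>", line 4, in <module>
  File "h.py", line 43, in edges
    T=[(x,ys[xs==x].min()-.5) for x in range(*cols)]
          ~~~~~~~~~~~~~^^
    return umr_minimum(a, axis, None, out, keepdims, initial, where)
ValueError: zero-size array to reduction operation minimum which has no identity
```

View pics/t4.png

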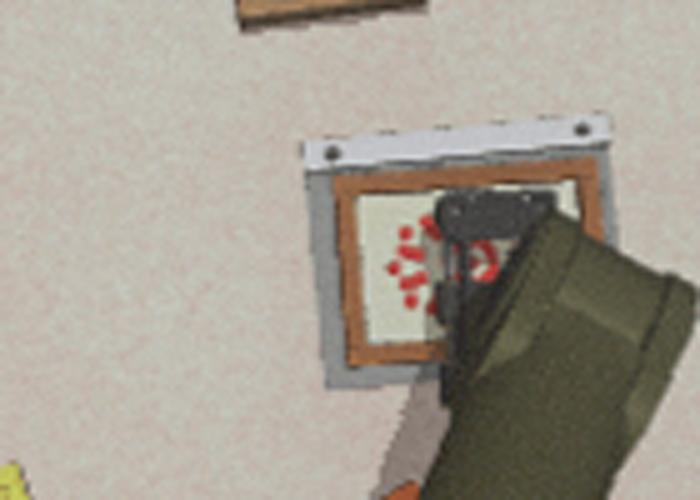

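It overshot slightly to the right: the left gap is about 28 crop px and the right about 15.

Run:
```python
from h import *
im=np.load("t2.npy")
edges(im,(275,345,155,210),cols=(290,330),rowsL=(171,196),rowsR=(165,176))
```

```text
T ang 3.58 u 615.2 n -226.0
L ang 4.01 u 554.0 n -149.3
R ang 178.87 u 586.2 n -329.1
```

```bash
python3 -m inch '3 2 0 0 0 -.01 5;3 3 0 0 0 -.01 5;1 2 0 0 0 -.003 5;0 0 0 0 0 0 5'
python3 - <<'E'
from h import *
go(0,0,9,3.5)
im=cams.get_image("top");np.save("t2.npy",im);b=np.clip(im*1.8,0,255).astype(np.uint8);show("t",b,(220,360,130,230),"t5.png",5)
edges(im,(275,345,155,210),cols=(290,328),rowsL=(171,194),rowsR=(163,173))
E
```

```text
time: 9.25
position: [0.5161, -0.1929, 0.0091]
tool_rot: [-2.164, -2.271, 0.016]
ft_force: [0.7, 2.2, 1.6]
grip_width: 0.156
t 9.25 pos [ 516.1 -192.9    9.1] yang 2.75 tilt [-0.0102 -0.0044 -0.9999] grip 0.156 F [0.7 2.2 1.6]
tool shift [ 217.4 -506.2    4.5] rotvec [-0.01   0.004 -0.013]
T ang 2.21 u 616.7 n -222.4
L ang 2.8 u 560.2 n -148.2
R ang 0.79 u 593.9 n -329.7
```

View pics/t5.png

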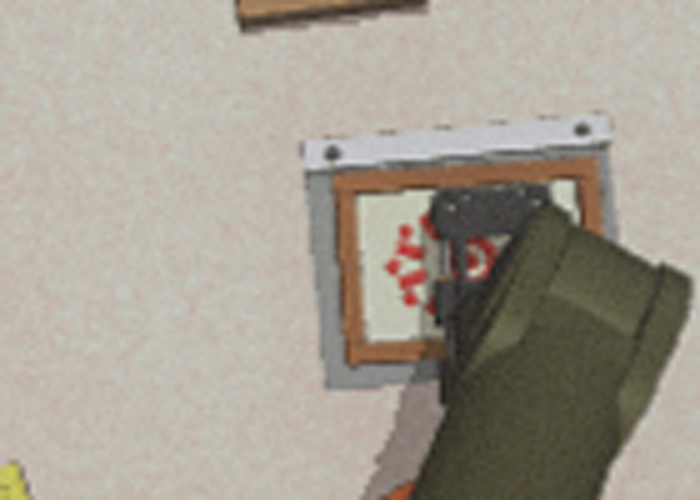

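```bash
python3 -m inch '5 4 0 -.004 0 -.03 5;5 5 0 -.004 0 -.03 5;0 0 0 0 0 0 5'
python3 - <<'E'
from h import *
go(0,0,9,4.8)
im=cams.get_image("top");np.save("t2.npy",im);b=np.clip(im*1.8,0,255).astype(np.uint8);show("t",b,(220,360,130,230),"t6.png",5)
edges(im,(275,345,155,210),cols=(290,328),rowsL=(171,194),rowsR=(163,173))
E
```

```text
time: 9.6
position: [0.5218, -0.1881, 0.009]
tool_rot: [2.099, 2.333, -0.017]
ft_force: [0.9, 5.7, 4.1]
grip_width: 0.163
t 9.6 pos [ 521.8 -188.1    9. ] yang 6.05 tilt [-0.0053 -0.0102 -0.9999] grip 0.163 F [0.9 5.7 4.1]
tool shift [ 242.  -499.     0.9] rotvec [-0.006  0.01   0.022]
T ang 5.07 u 621.1 n -224.9
L ang 4.9 u 564.4 n -143.0
R ang 6.3 u 595.3 n -322.2
```

View pics/t6.png

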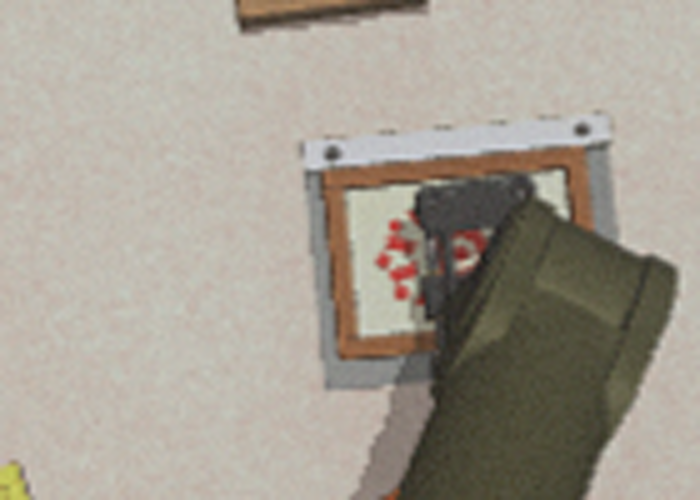

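Angle is now 5.0° against 4.8–4.9°, centred within about 1 mm, with about 6 mm still to the bar. I'll push forward.

```bash
python3 -m inch '0 5 0 0 .004 0 5;0 5 0 0 .004 0 5;0 4 0 0 0 0 5'
python3 - <<'E'
from h import *
go(0,0,9,4.8)
im=cams.get_image("top");np.save("t2.npy",im);b=np.clip(im*1.8,0,255).astype(np.uint8);show("t",b,(220,360,130,230),"t7.png",5)
edges(im,(275,345,155,210),cols=(290,328),rowsL=(171,194),rowsR=(163,173))
E
```

```text
time: 9.95
position: [0.5217, -0.1882, 0.0082]
tool_rot: [-2.087, -2.311, 0.032]
ft_force: [-10.0, 2.5, 14.9]
grip_width: 0.16
t 9.95 pos [ 521.7 -188.2    8.2] yang 5.85 tilt [-0.0342  0.0031 -0.9994] grip 0.16 F [-10.    2.5  14.9]
tool shift [ 240.2 -499.6   17.7] rotvec [-0.034 -0.006  0.018]
T ang 4.52 u 621.0 n -221.8
L ang 4.9 u 564.4 n -143.0
R ang 95.3 u 596.6 n -277.2
```

View pics/t7.png

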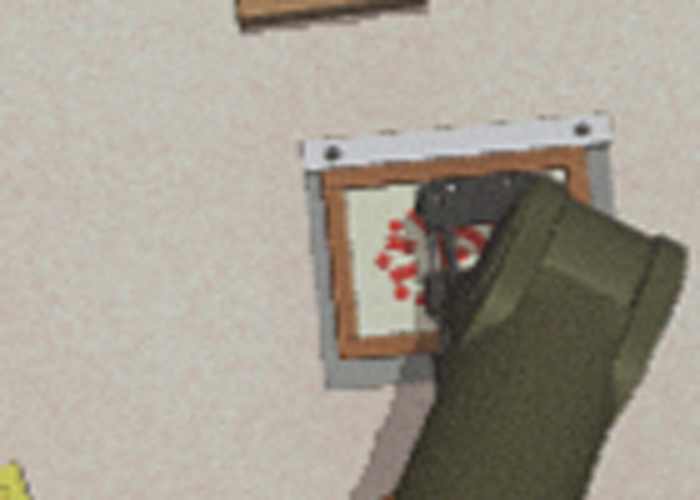

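No forward motion, with Fx −10 N, Fz +15 N and the tool tilted 2°. Either it's touching the bar or the tool is pressing the rim down. I'll look from the side and compare rim and bar edges closely.

Run:
```python
from h import *
im=np.load("t2.npy")
for x in (288,292,296,300): print(x,[tuple(v) for v in im[158:172,x].tolist()])
b=cams.get_image("side");show("s",b,(240,350,180,270),"s5.png",7)
```

```text
288 [(107, 107, 108), (111, 113, 114), (91, 90, 92), (96, 97, 98), (111, 111, 113), (73, 65, 60), (80, 55, 38), (80, 55, 38), (83, 58, 42), (67, 47, 36), (84, 67, 53), (87, 70, 55), (79, 60, 47), (81, 61, 46)]
292 [(109, 109, 111), (108, 110, 112), (109, 109, 111), (108, 108, 110), (111, 113, 116), (82, 65, 54), (79, 54, 37), (81, 57, 40), (86, 60, 42), (54, 45, 39), (102, 104, 95), (108, 109, 98), (106, 107, 95), (106, 107, 97)]
296 [(109, 109, 110), (108, 109, 112), (111, 111, 113), (110, 110, 113), (85, 83, 80), (78, 59, 44), (81, 58, 40), (81, 57, 41), (68, 47, 35), (69, 64, 57), (105, 106, 95), (110, 110, 99), (108, 107, 96), (109, 108, 96)]
300 [(108, 108, 110), (108, 109, 113), (109, 110, 112), (109, 110, 113), (75, 63, 57), (77, 54, 40), (78, 53, 38), (81, 57, 41), (51, 42, 33), (102, 103, 94), (109, 111, 99), (108, 109, 99), (109, 110, 100), (106, 109, 98)]
```

View pics/s5.png

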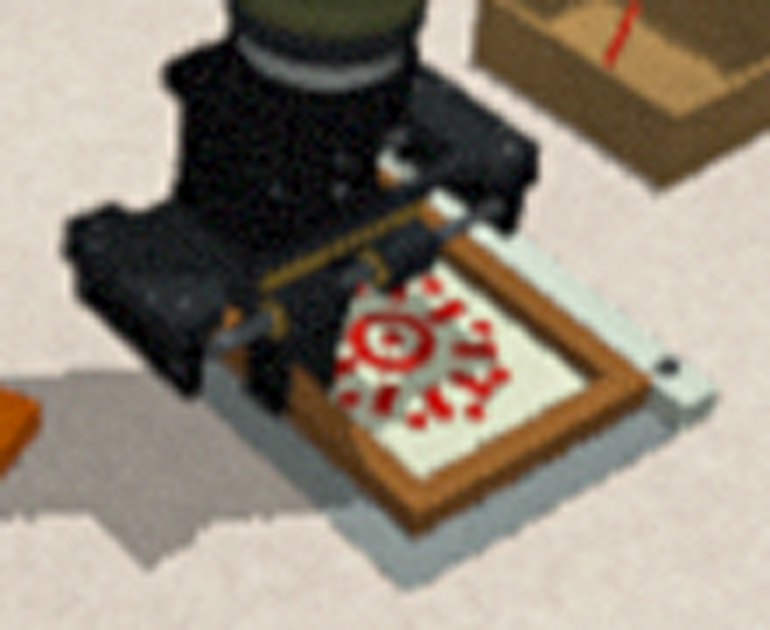

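Both views show the wood directly against the bright bar, with no grey strip (side crop along (460,235)–(650,385), top row ≈163), and the contact force agrees. So my earlier bar line was about 6 mm off. I'll relax and open.

```bash
python3 -m inch '0 0 0 0 0 0 5;0 0 0 0 0 0 20;0 0 0 0 0 0 40;0 0 0 0 0 0 40'
python3 - <<'E'
from h import *
go(521.7,-188.2,9,5.8)
im=cams.get_image("top");np.save("t2.npy",im);b=np.clip(im*1.8,0,255).astype(np.uint8);show("t",b,(220,360,130,230),"t8.png",5)
edges(im,(275,345,155,210),cols=(290,328),rowsL=(171,194))
E
```

```text
time: 10.45
position: [0.5212, -0.1889, 0.0072]
tool_rot: [-2.087, -2.312, 0.035]
ft_force: [0.3, 0.4, -0.1]
grip_width: 0.303
t 10.45 pos [ 521.2 -188.9    7.2] yang 5.86 tilt [-0.035   0.0015 -0.9994] grip 0.303 F [ 0.3  0.4 -0.1]
tool shift [ 0.6  0.5 -1.8] rotvec [-0.035 -0.005  0.001]
T ang 4.85 u 620.7 n -223.6
L ang 4.9 u 564.4 n -143.0
```

Free: forces are zero and the frame hasn't moved. I'll lift straight up and then move clear.

```bash
python3 -m inch '0 0 -6 0 0 0 40;0 0 -15 0 0 0 40;0 0 -25 0 0 0 40;0 0 -30 0 0 0 40;0 0 -30 0 0 0 40;0 0 -30 0 0 0 40;0 0 -30 0 0 0 40'; python3 -m inch '30 0 0 0 0 0 40;45 0 0 0 0 0 40;45 0 0 0 0 0 40;45 0 0 0 0 0 40;45 0 0 0 0 0 40;45 0 0 0 0 0 40;45 0 0 0 0 0 40;30 0 0 0 0 0 40;0 0 0 0 0 0 40'
python3 - <<'E'
from h import *
go(0,0,0,0)
im=cams.get_image("top");np.save("t3.npy",im);b=np.clip(im*1.8,0,255).astype(np.uint8);show("t",b,(260,360,140,220),"t9.png",7)
print(frame(im,(275,345,152,212)))
edges(im,(275,345,152,212),cols=(290,332),rowsL=(171,194),rowsR=(165,190))
cv2.imwrite("pics/t9f.png",b[:,:,::-1])
g=cv2.GaussianBlur(im,(3,3),0)
for y in(175,182,189):
    r=im[y].astype(int)
    print(y,[tuple(v) for v in r[280:294].tolist()],"|",[tuple(v) for v in r[328:346].tolist()])
E
```

```text
time: 11.2
position: [0.5245, -0.189, 0.1802]
tool_rot: [-2.085, -2.307, 0.042]
ft_force: [0.7, -0.0, 0.8]
grip_width: 0.402
time: 12.1
position: [0.4975, 0.146, 0.2006]
tool_rot: [-2.111, -2.312, 0.011]
ft_force: [0.2, -0.9, 0.6]
grip_width: 0.402
t 12.1 pos [497.5 146.  200.6] yang 5.2 tilt [-0.0121  0.0019 -0.9999] grip 0.402 F [ 0.2 -0.9  0.6]
tool shift [-100.9 -506.3  206.4] rotvec [-0.012 -0.002  0.091]
(array([ 578.12011719, -182.09674072]), [127.56356048583984, 180.01759338378906], 5.005921363830566)
T ang 5.23 u 620.8 n -230.0
L ang 4.99 u 562.8 n -142.7
R ang 5.2 u 562.4 n -322.5
175 [(109, 105, 98), (102, 99, 95), (77, 77, 75), (80, 79, 79), (70, 69, 70), (56, 44, 36), (85, 60, 45), (79, 54, 38), (83, 60, 42), (95, 85, 69), (111, 112, 101), (109, 109, 100), (108, 110, 98), (110, 111, 100)] | [(107, 109, 99), (109, 111, 101), (108, 109, 101), (108, 109, 99), (111, 110, 100), (96, 98, 90), (57, 42, 33), (81, 56, 40), (78, 55, 39), (83, 58, 40), (85, 67, 55), (77, 79, 77), (74, 76, 74), (76, 76, 75), (77, 76, 74), (88, 84, 80), (109, 104, 97), (108, 103, 97)]
182 [(108, 103,
[... 252 characters left out ...]
07, 106, 97), (109, 110, 99), (112, 113, 102), (95, 97, 85), (52, 37, 26), (84, 59, 44), (81, 57, 41), (83, 62, 45), (80, 70, 58), (76, 78, 77), (77, 76, 75), (76, 76, 73), (80, 80, 79), (96, 92, 87), (110, 103, 97)]
189 [(107, 99, 95), (108, 103, 97), (103, 101, 95), (91, 89, 87), (79, 79, 78), (75, 75, 73), (66, 59, 53), (77, 54, 39), (81, 56, 40), (83, 58, 42), (87, 70, 56), (97, 97, 88), (110, 111, 103), (110, 110, 101)] | [(109, 109, 99), (108, 107, 97), (109, 109, 96), (108, 108, 96), (109, 109, 100), (107, 107, 96), (106, 106, 95), (81, 77, 69), (58, 42, 31), (81, 57, 42), (80, 56, 41), (81, 60, 48), (75, 67, 61), (76, 77, 77), (77, 77, 76), (77, 77, 75), (87, 85, 82), (110, 106, 99)]
```

View pics/t9.png

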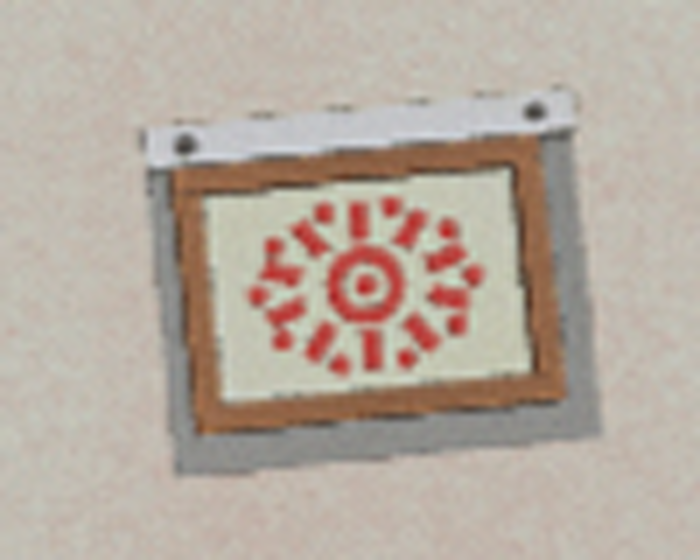

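View pics/t9f.png

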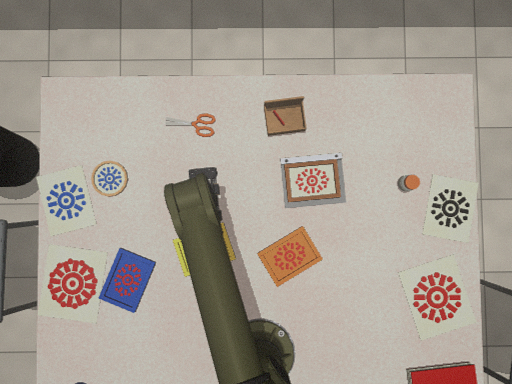

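The full top view shows hoop (110,179), scissors (205,125), carton (285,117) and glue pot (409,183) where they were. A sub-pixel check of how flush the frame is comes next.

Run:
```python
from h import *
t0=np.load("t0.npy").astype(float);t3=np.load("t3.npy").astype(float)
def cross(p,lev,up):
    for i in range(len(p)-1):
        if (p[i]-lev)*(p[i+1]-lev)<=0 and ((p[i+1]>p[i])==up): return i+(lev-p[i])/(p[i+1]-p[i])
def med(A,z):
    P=ray("top",A,z)*1000;return np.round([np.median(P@u),np.polyfit(P@nn,P@u,1)[0]*57.3],2)
A=[];B=[];C=[];D=[]
for x in range(292,334):
    if x in range(285,291):continue
    c=cross(t0[155:172,x,0],91,False);A.append((x,155+c))
    s=t3[155:172,x];c=cross(s[:,0]-s[:,2],20,True);B.append((x,155+c))
    c=cross(s[:,2],77,False);C.append((x,155+c))
    f=t0[145:162,x,2];
print("bar near top edge z16",med(A,.016),"wood begin z18",med(B,.018),"bar end with frame z16",med(C,.016))
k=cams.get_image("side");show("s",k,(240,350,180,270),"s6.png",7)
```

```text
bar near top edge z16 [628.68   2.91] wood begin z18 [ 6.2529e+02 -2.2000e-01] bar end with frame z16 [627.26   1.4 ]
```

View pics/s6.png

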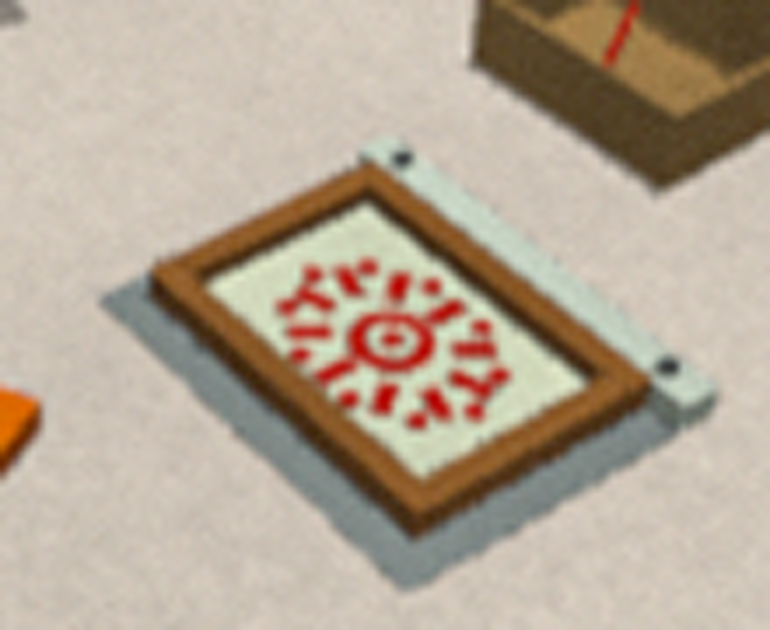

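Left and right grey are nearly equal. The boundary pixels at the bar are darker than either material, which could mean a gap of about 1 mm. There is plenty of time, so I'll close the fingers and nudge the near rim's centre firmly against the bar.

```bash
python3 -m inch '-25 -4 5 0 0 0 0;-45 -6 10 0 0 0 0;-45 -6 10 0 0 0 0;-45 -6 10 0 0 0 0;-45 -6 10 0 0 0 0;-45 -6 10 0 0 0 0;-45 -6 10 0 0 0 0;-30 -4 10 0 0 0 0;0 0 0 0 0 0 0;0 0 0 0 0 0 0' 10
python3 - <<'E'
from h import *
go(485,-193.6,60,4.8)
E
```

```text
time: 13.2
position: [0.4743, -0.2193, 0.1308]
tool_rot: [2.158, 2.279, -0.007]
ft_force: [0.1, 1.4, -0.1]
grip_width: 0.003
t 13.2 pos [ 474.3 -219.3  130.8] yang 3.11 tilt [-9.0e-04 -5.1e-03 -1.0e+00] grip 0.003 F [ 0.1  1.4 -0.1]
tool shift [25.5 12.1 70.7] rotvec [-0.001  0.005 -0.029]
```

```bash
python3 -m inch '13 6 20 0 .002 -.015 0;12 5 25 0 .002 -.015 0;0 0 20 0 0 0 0;0 0 5 0 0 0 0;0 0 0 0 0 0 0'
python3 - <<'E'
from h import *
go(485,-193.6,9,4.8)
E
```

```text
time: 13.7
position: [0.4855, -0.1929, 0.0627]
tool_rot: [2.123, 2.311, 0.005]
ft_force: [-0.2, 0.1, 0.2]
grip_width: 0.008
t 13.7 pos [ 485.5 -192.9   62.7] yang 4.84 tilt [ 5.e-03  1.e-04 -1.e+00] grip 0.008 F [-0.2  0.1  0.2]
tool shift [-0.6 -0.8 53.7] rotvec [0.005 0.    0.001]
```

```bash
python3 -m inch '0 -1 15 .003 0 0 0;0 0 15 0 0 0 0;0 0 12 0 0 0 0;0 0 7 0 0 0 0;0 0 2 0 0 0 0;0 0 0 0 0 0 0'
python3 - <<'E'
from h import *
go(485,-193.6,9,4.8)
k=cams.get_image("side");show("s",k,(240,350,180,270),"s7.png",7)
E
```

```text
time: 14.3
position: [0.4861, -0.1934, 0.0096]
tool_rot: [2.123, 2.31, 0.005]
ft_force: [1.4, -0.4, 0.4]
grip_width: 0.008
t 14.3 pos [ 486.1 -193.4    9.6] yang 4.84 tilt [ 4.9e-03 -5.0e-04 -1.0e+00] grip 0.008 F [ 1.4 -0.4  0.4]
tool shift [-0.1 -1.1  0.6] rotvec [0.005 0.001 0.001]
```

View pics/s7.png

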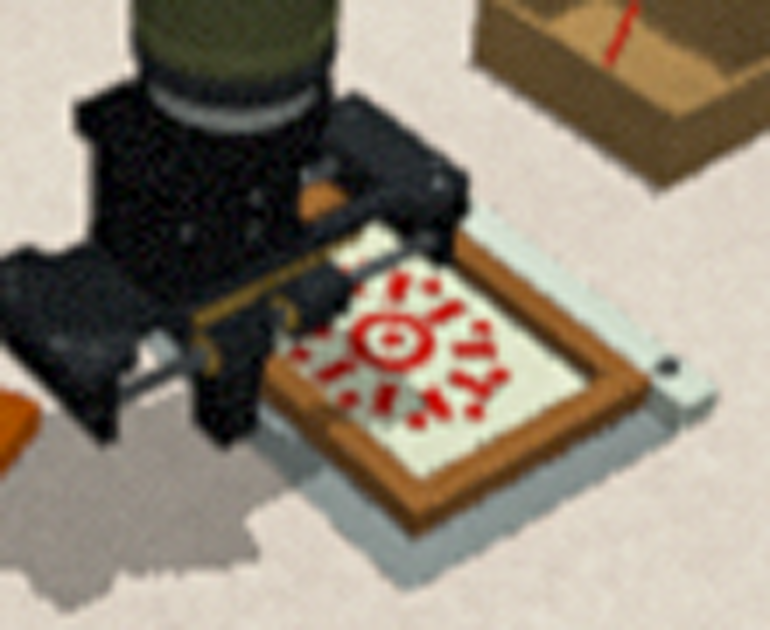

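The shut fingers stand on the card just behind the near rim (crop (225,430)), and the frame hasn't moved. Pushing now.

```bash
python3 -m inch '0 4 0 0 0 0 0;0 4 0 0 0 0 0;0 3 0 0 0 0 0;0 3 0 0 0 0 0'; python3 -c "
from h import *
go(500,-193.6,9,4.8)"
```

```text
time: 14.75
position: [0.5025, -0.1925, 0.0113]
tool_rot: [2.121, 2.308, 0.008]
ft_force: [-0.1, -0.1, -0.5]
grip_width: 0.002
t 14.75 pos [ 502.5 -192.5   11.3] yang 4.83 tilt [ 8.2e-03 -8.0e-04 -1.0e+00] grip 0.002 F [-0.1 -0.1 -0.5]
tool shift [-0.9 -2.6  2.3] rotvec [0.008 0.001 0.   ]
```

```bash
python3 -m inch '0 3 1 .004 0 0 0;0 3 1 .004 0 0 0'; python3 -c "
from h import *
go(500,-193.6,9,4.8)"; python3 -m inch '0 3 0 0 0 0 0;0 3 0 0 0 0 0';python3 -c "
from h import *
go(500,-193.6,9,4.8)"
```

```text
time: 14.95
position: [0.5058, -0.1922, 0.0092]
tool_rot: [-2.123, -2.31, 0.008]
ft_force: [-12.7, 0.1, 8.6]
grip_width: 0.007
t 14.95 pos [ 505.8 -192.2    9.2] yang 4.83 tilt [-6.7e-03 -4.0e-04 -1.0e+00] grip 0.007 F [-12.7   0.1   8.6]
tool shift [-0.9 -5.9  0.2] rotvec [-0.007 -0.     0.001]
time: 15.15
position: [0.5057, -0.1923, 0.0079]
tool_rot: [-2.116, -2.3, 0.02]
ft_force: [-7.2, -0.5, 4.7]
grip_width: 0.003
t 15.15 pos [ 505.7 -192.3    7.9] yang 4.77 tilt [-0.0203  0.0016 -0.9998] grip 0.003 F [-7.2 -0.5  4.7]
tool shift [-0.8 -5.8 -1. ] rotvec [-0.02  -0.003 -0.001]
```

```bash
python3 -m inch '0 6 -1 -.01 0 0 0;0 6 -1 -.01 0 0 0';python3 -c "
from h import *
go(500,-193.6,9,4.8)"
```

```text
time: 15.35
position: [0.5058, -0.1922, 0.0076]
tool_rot: [-2.113, -2.293, 0.018]
ft_force: [-13.1, -0.1, 8.9]
grip_width: 0.005
t 15.35 pos [ 505.8 -192.2    7.6] yang 4.67 tilt [-0.025   0.0074 -0.9997] grip 0.005 F [-13.1  -0.1   8.9]
tool shift [-0.9 -5.9 -1.3] rotvec [-0.024 -0.009 -0.002]
```

13 N of push with no motion, far above what friction on the frame could hold, so the frame is against the bar. I'll back off, lift and clear.

```bash
python3 -m inch '0 -6 0 0 0 0 0;0 -10 -2 0 0 0 0;0 -6 -10 0 0 0 0;0 0 -25 0 0 0 0;0 0 -35 0 0 0 0;0 0 -40 0 0 0 0;0 0 -40 0 0 0 0;0 0 -30 0 0 0 0'; python3 -m inch '30 0 0 0 0 0 0;45 0 0 0 0 0 0;45 0 0 0 0 0 0;45 0 0 0 0 0 0;45 0 0 0 0 0 0;45 0 0 0 0 0 0;45 0 0 0 0 0 0;30 0 0 0 0 0 0;0 0 0 0 0 0 0;0 0 0 0 0 0 0'
python3 - <<'E'
from h import *
go(0,0,0,0)
im=cams.get_image("top");np.save("t4.npy",im);b=np.clip(im*1.8,0,255).astype(np.uint8);show("t",b,(260,360,140,220),"t10.png",7)
edges(im,(275,345,152,212),cols=(290,332),rowsL=(171,194),rowsR=(165,190))
d=cv2.absdiff(im,np.load("t0.npy")).max(2);
for n,(x,y) in dict(hoop=(110,179),sc=(195,125),carton=(285,117),glue=(409,183)).items():print(n,(d[y-22:y+22,x-22:x+22]>25).sum())
k=cams.get_image("side");show("s",k,(240,350,180,270),"s8.png",7)
E
```

```text
time: 16.15
position: [0.4833, -0.1951, 0.1955]
tool_rot: [-2.113, -2.287, 0.022]
ft_force: [0.9, -0.3, -0.1]
grip_width: 0.004
time: 17.15
position: [0.4629, 0.1426, 0.2167]
tool_rot: [-2.136, -2.298, -0.024]
ft_force: [-0.5, -0.6, -0.1]
grip_width: 0.003
t 17.15 pos [462.9 142.6 216.7] yang 4.17 tilt [ 0.0071  0.0141 -0.9999] grip 0.003 F [-0.5 -0.6 -0.1]
tool shift [-111.4 -473.8  211.4] rotvec [ 0.008 -0.014  0.073]
T ang 5.08 u 621.0 n -230.4
L ang 4.84 u 570.2 n -143.1
R ang 5.21 u 562.8 n -322.2
hoop 0
sc 52
carton 0
glue 0
```

View pics/t10.png

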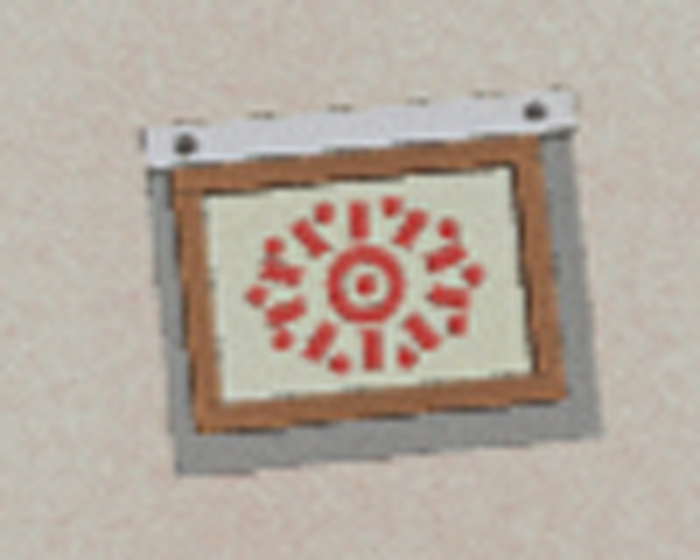

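View pics/s8.png

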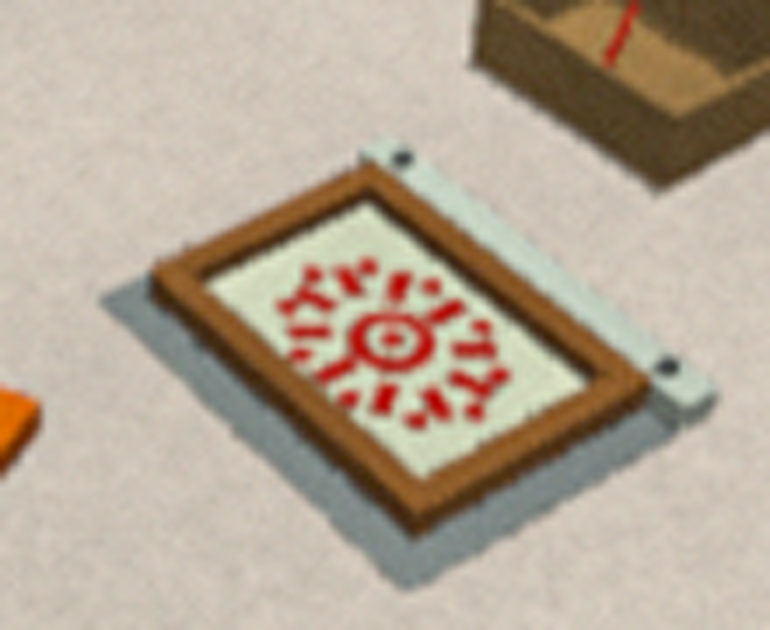

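Both views show the frame flush. Left grey looks narrower than right (crop y=300: about 24 px against 37 px), so I'll check centring more carefully, allowing for parallax on each edge.

Run:
```python
from h import *
im=np.load("t4.npy").astype(float);t0=np.load("t0.npy").astype(float)
r={k:[] for k in("mL","fL","fLin","fRin","fR","mR")}
def cr(p,lev,x0):
    i=np.nonzero((p[:-1]-lev)*(p[1:]-lev)<=0)[0];return [x0+j+(lev-p[j])/(p[j+1]-p[j]) for j in i]
for y in range(172,192):
    G=t0[y,:,0]
    r["mL"].append((cr(G[276:300],90,276)[0],y));r["mR"].append((cr(G[330:352],90,330)[-1],y))
    s=im[y,:,0]-im[y,:,2]
    r["fL"].append((cr(s[278:300],20,278)[0],y));r["fR"].append((cr(s[325:350],20,325)[-1] if 0 else max(q for q in cr(s[325:343],22,325)),y))
for k,z in (("mL",0),("fL",.018),("fL",0),("fR",.018),("mR",0)):
    P=ray("top",r[k],z)*1000;d=np.polyfit(P@u-560,P@nn,1);print(k,z,"n at u560",d[1].round(1),"slope deg",(d[0]*57.3).round(2))
# papercut centre (panel z 5)
h=cv2.cvtColor(np.load("t4.npy"),cv2.COLOR_RGB2HSV);m=np.zeros(h.shape[:2],bool);m[165:198,290:336]=1
m&=(h[...,1]>140)&((h[...,0]<6)|(h[...,0]>172));ys,xs=np.nonzero(m);c=cv2.minAreaRect(np.c_[xs,ys].astype(np.float32))[0]
for q in(c,(xs.mean(),ys.mean())):
  P=ray("top",q,.005)*1000;print("papercut",q,P@u,P@nn)
# side view: same
k=cams.get_image("side");h=cv2.cvtColor(k,cv2.COLOR_RGB2HSV);m=np.zeros(h.shape[:2],bool);m[210:245,275:318]=1
m&=(h[...,1]>170)&((h[...,0]<4)|(h[...,0]>174));ys,xs=np.nonzero(m);q=((xs.min()+xs.max())/2,(ys.min()+ys.max())/2)
P=ray("side",q,.005)*1000;print("side papercut",q,P@u,P@nn)
b=cv2.resize(k[180:270,240:350,::-1],None,fx=7,fy=7,interpolation=0);cv2.imwrite("pics/s9.png",b)
```

```text
mL 0 n at u560 -128.5 slope deg 0.08
fL 0.018 n at u560 -140.1 slope deg -0.39
fL 0 n at u560 -141.5 slope deg -0.39
fR 0.018 n at u560 -319.5 slope deg -0.2
mR 0 n at u560 -340.3 slope deg -0.36
papercut (311.5247497558594, 180.24752807617188) [561.55123724] [-229.67560681]
papercut (np.float64(311.73202614379085), np.float64(180.19607843137254)) [561.66039898] [-230.39765521]
side papercut (np.float64(296.0), np.float64(229.0)) [559.55368775] [-232.11529744]
```

View pics/s9.png

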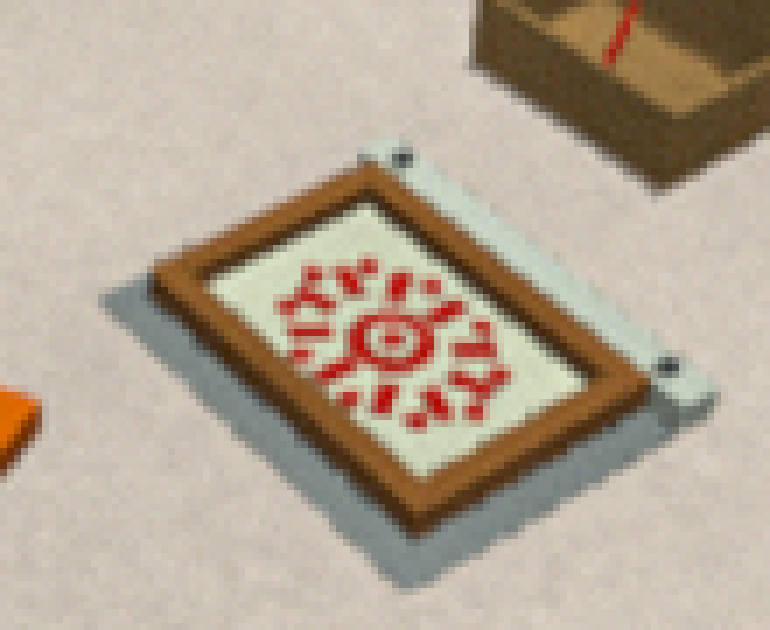

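Refined edges (n, mm):
- **Card:** −128.5 and −340.3, centre −234.4.
- **Frame:** about −230 from the edges, and the papercut centre agrees.

So the frame is about 4 mm too far left (grey roughly 11 against 19 mm). I'll nudge its left end along the bar by about 4 mm with shut fingers.

```bash
python3 -m inch '-20 8 5 0 0 0 0;-32 14 15 0 0 0 0;-32 14 15 0 0 0 0;-32 14 20 0 0 0 0;-32 14 20 0 0 0 0;-32 14 20 0 0 0 0;-15 7 15 0 0 0 0;0 0 0 0 0 0 0;0 0 0 0 0 0 0'
python3 - <<'E'
from h import *
go(569.7,-67.6,50,4.8)
E
```

```text
time: 18.2
position: [0.5655, -0.067, 0.1038]
tool_rot: [2.164, 2.275, 0.029]
ft_force: [-0.1, 0.7, 1.5]
grip_width: 0.005
t 18.2 pos [565.5 -67.  103.8] yang 2.87 tilt [ 0.0136  0.0122 -0.9998] grip 0.005 F [-0.1  0.7  1.5]
tool shift [-1.4  3.5 53.9] rotvec [ 0.014 -0.011 -0.034]
```

```bash
python3 -m inch '0 3 20 .008 -.005 -.018 0;0 2 20 .006 -.005 -.018 0;0 0 15 0 0 0 0;0 0 0 0 0 0 0'; python3 -c "
from h import *
go(569.7,-67.6,9,4.8)"
```

```text
time: 18.6
position: [0.5724, -0.0636, 0.0519]
tool_rot: [2.12, 2.316, 0.012]
ft_force: [0.1, 0.7, 1.0]
grip_width: 0.0
t 18.6 pos [572.4 -63.6  51.9] yang 5.08 tilt [ 0.0063  0.0043 -1.    ] grip 0.0 F [0.1 0.7 1. ]
tool shift [-3.9 -3.3 42.9] rotvec [ 0.007 -0.004  0.005]
```

```bash
python3 -m inch '-1 -2 15 .004 -.003 0 0;0 -1 14 0 0 0 0;0 0 9 0 0 0 0;0 0 3 0 0 0 0;0 0 0 0 0 0 0'
python3 - <<'E'
from h import *
go(569.7,-67.6,9,4.8)
p=get_state()["position"][:2]*1000;print(p@u,p@nn)
k=cams.get_image("side");show("s",k,(240,350,160,250),"s10.png",7)
E
```

```text
time: 19.1
position: [0.5701, -0.0636, 0.0097]
tool_rot: [2.118, 2.317, 0.008]
ft_force: [0.1, 1.2, -0.5]
grip_width: 0.003
t 19.1 pos [570.1 -63.6   9.7] yang 5.12 tilt [ 0.0051  0.0021 -1.    ] grip 0.003 F [ 0.1  1.2 -0.5]
tool shift [-4.  -0.8  0.7] rotvec [ 0.005 -0.002  0.006]
562.8068919171262 -111.07040524484844
```

View pics/s10.png

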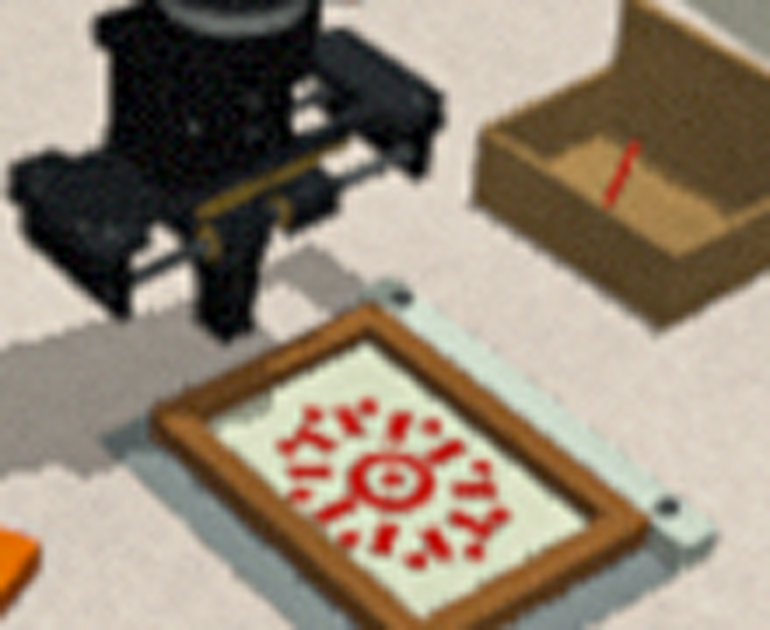

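The fingers stand left of the frame's left rim and clear of the carton. I'll advance to near contact.

```bash
python3 -m inch '-6 0 0 0 0 0 0;-6 0 0 0 0 0 0;-4 0 0 0 0 0 0;0 0 0 0 0 0 0'
cat >> h.py <<'E'
def cut(im):
    h=cv2.cvtColor(im,cv2.COLOR_RGB2HSV);m=np.zeros(h.shape[:2],bool);m[163:200,290:338]=1
    m&=(h[...,1]>140)&((h[...,0]<6)|(h[...,0]>172));ys,xs=np.nonzero(m);P=ray("top",(xs.mean(),ys.mean()),.005)[0]*1000
    s=im.astype(float)[...,0]-im.astype(float)[...,2];F=[]
    for y in range(172,190):
        p=s[y,325:345];i=np.nonzero((p[:-1]>22)&(p[1:]<=22))[0][-1];F.append((325+i+(p[i]-22)/(p[i]-p[i+1]),y))
    Q=ray("top",F,.018)*1000;d=np.polyfit(Q@u-560,Q@nn,1)
    print("cut u,n",(P@u).round(1),(P@nn).round(1),"right edge n",d[1].round(1),"slope",(d[0]*57.3).round(2))
E
python3 - <<'E'
from h import *
go(569.7,-67.6,9,4.8)
p=get_state()["position"][:2]*1000;print(p@u,p@nn)
cut(cams.get_image("top"))
E
```

```text
time: 19.55
position: [0.5731, -0.0817, 0.0114]
tool_rot: [2.118, 2.314, 0.011]
ft_force: [-0.5, 0.7, 0.2]
grip_width: 0.006
t 19.55 pos [573.1 -81.7  11.4] yang 5.07 tilt [ 0.0081  0.0018 -1.    ] grip 0.006 F [-0.5  0.7  0.2]
tool shift [14.3 -2.1  2.4] rotvec [ 0.008 -0.001  0.005]
564.2067501874776 -129.36569240159392
cut u,n 555.6 -247.6 right edge n -319.6 slope -0.27
```

```bash
python3 -m inch '-3 0 1 0 0 0 0;-3 0 1 0 0 0 0;0 0 0 0 0 0 0'
python3 - <<'E'
from h import *
go(569.7,-67.6,9,4.8)
p=get_state()["position"][:2]*1000;print(p@u,p@nn)
cut(cams.get_image("top"))
E
```

```text
time: 19.9
position: [0.5742, -0.0845, 0.0099]
tool_rot: [2.117, 2.318, 0.016]
ft_force: [0.2, 0.3, 0.2]
grip_width: 0.003
t 19.9 pos [574.2 -84.5   9.9] yang 5.19 tilt [ 0.0085  0.006  -0.9999] grip 0.003 F [0.2 0.3 0.2]
tool shift [17.3 -2.9  1. ] rotvec [ 0.009 -0.005  0.007]
565.0884615580916 -132.2723912659829
cut u,n 554.9 -252.8 right edge n -322.5 slope 0.1
```

```bash
python3 -m inch '-4 0 0 0 0 0 0;0 0 0 0 0 0 0'
python3 - <<'E'
from h import *
p=get_state()["position"][:2]*1000;print(p@u,p@nn,get_state()["ft_force"])
cut(cams.get_image("top"));cut(cams.get_image("top"))
E
```

```text
time: 20.15
position: [0.5745, -0.0876, 0.0099]
tool_rot: [2.117, 2.32, 0.017]
ft_force: [0.5, 0.4, 0.2]
grip_width: 0.01
565.1334550316029 -135.41114134812577 [0.4587954 0.3823378 0.2360208]
cut u,n 554.8 -256.4 right edge n -325.8 slope -0.28
cut u,n 555.2 -256.1 right edge n -325.7 slope -0.15
```

```bash
python3 -m inch '5 0 0 0 0 0 0;10 0 0 0 0 0 0;10 0 -10 0 0 0 0;10 0 -25 0 0 0 0;20 0 -35 0 0 0 0;35 0 -40 0 0 0 0;45 0 -30 0 0 0 0;45 0 0 0 0 0 0;45 0 0 0 0 0 0;20 0 0 0 0 0 0;0 0 0 0 0 0 0'
python3 - <<'E'
from h import *
go(0,0,0,0)
im=cams.get_image("top");np.save("t5.npy",im);b=np.clip(im*1.8,0,255).astype(np.uint8);show("t",b,(260,360,140,220),"t11.png",7);cut(im)
edges(im,(275,345,152,212),cols=(290,332),rowsL=(171,194),rowsR=(165,190))
k=cams.get_image("side");show("s",k,(240,350,180,270),"s11.png",7)
d=cv2.absdiff(im,np.load("t0.npy")).max(2)
for n,(x,y) in dict(hoop=(110,179),sc=(190,122),carton=(285,117),glue=(409,183)).items():print(n,(d[y-20:y+18,x-22:x+28]>25).sum())
E
```

```text
time: 21.35
position: [0.5498, 0.1644, 0.1577]
tool_rot: [2.114, 2.317, 0.024]
ft_force: [0.3, -0.3, -0.5]
grip_width: 0.009
t 21.35 pos [549.8 164.4 157.7] yang 5.22 tilt [ 0.014   0.0079 -0.9999] grip 0.009 F [ 0.3 -0.3 -0.5]
tool shift [-114.6 -564.7  148.7] rotvec [ 0.014 -0.007  0.091]
cut u,n 561.0 -235.6 right edge n -325.7 slope -0.08
T ang 5.23 u 620.7 n -208.3
L ang 4.98 u 557.4 n -149.3
R ang 4.82 u 562.4 n -328.4
hoop 0
sc 0
carton 0
glue 0
```

View pics/t11.png

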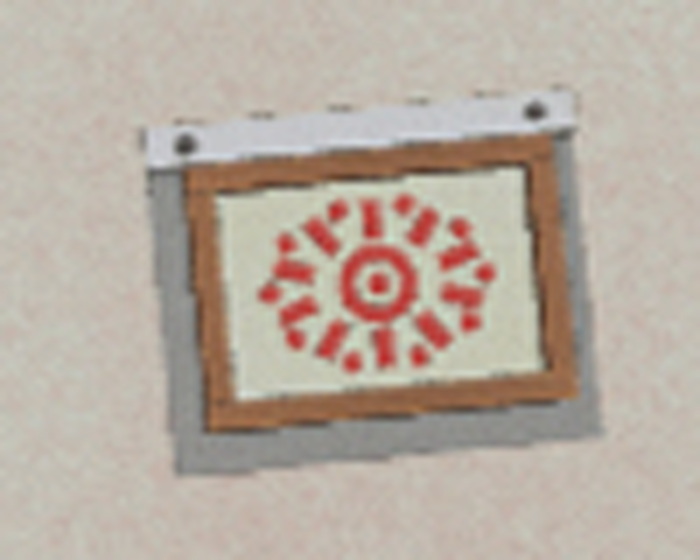

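View pics/s11.png

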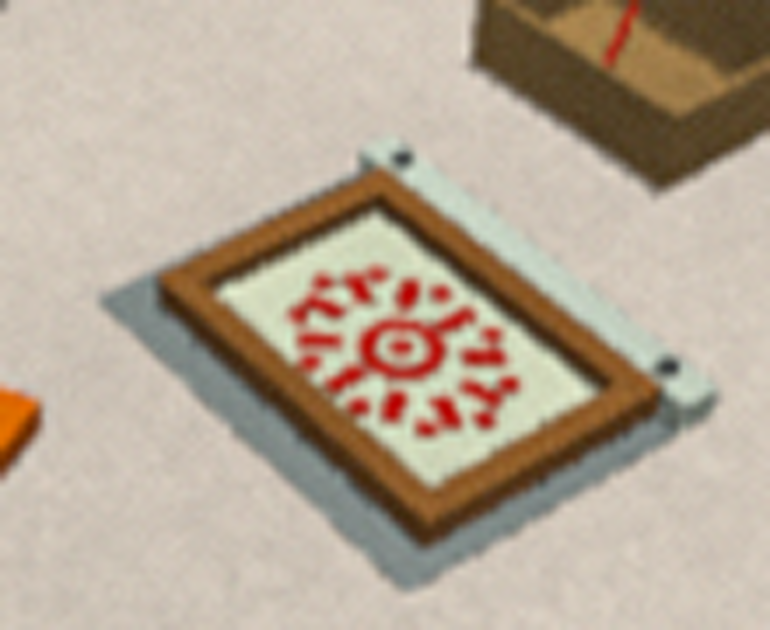

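Now centred within about 1.5 mm. One check that the sideways nudge didn't open a gap at the bar: compare the far wood edge before and after it.

Run:
```python
from h import *
for f in("t3","t4","t5"):
    s=np.load(f+".npy").astype(float);B=[];C=[]
    for x in range(296,332):
        p=s[155:172,x,0]-s[155:172,x,2];i=np.nonzero((p[:-1]<20)&(p[1:]>=20))[0][0];B.append((x,155+i+(20-p[i])/(p[i+1]-p[i])))
    for x in range(296,332):
        p=s[190:210,x,0]-s[190:210,x,2];i=np.nonzero((p[:-1]>=15)&(p[1:]<15))[0][-1];C.append((x,190+i+(p[i]-15)/(p[i]-p[i+1])))
    for nme,A,z in(("far",B,.018),("near",C,.018)):
        P=ray("top",A,z)*1000;d=np.polyfit(P@nn+234,P@u,1);print(f,nme,"u",d[1].round(2),"deg",(-d[0]*57.3).round(2))
# bar far edge (table/bar) and near edge angle from t0 excluding screws
```

```text
t3 far u 625.21 deg 0.24
t3 near u 495.53 deg 2.04
t4 far u 625.34 deg 0.19
t4 near u 496.13 deg 0.27
t5 far u 625.58 deg 0.05
t5 near u 496.18 deg 0.13
```

The frame stayed tight to the bar (far edge u 625.3 then 625.6 mm, angle within 0.2°). Handing in.

```bash
python3 -c "
from bench import job,get_state
print(job.close_job(),get_state()['time'])"
```

```text
the job is handed in; nothing more can be done
the job is handed in; nothing more can be done
```

The wooden frame now lies flat on the grey card with its long side against the stop bar, and the job was handed in at about 21.5 s of the 42 s allowed.

**What I did:** I pinched the near long rim and slid the frame back, across and forward to the bar. I then pushed it against the bar with shut fingers; it took 13 N without moving. A final sideways nudge of about 6 mm centred it, and the arm was clear when I handed in.

**Last checks:**
- **Flush:** the frame is parallel to the bar within about 0.2°, and the final nudge did not shift it away from the bar.
- **Centring:** it sits about 1.5 mm right of centre, with roughly 17 mm of grey on the left and 14 mm on the right.
- **Bystanders:** the before-and-after top pictures show no change at the hoop, scissors, carton or glue pot.

**Checks that disagreed:**
- My first estimate of the bar's edge put it about 6 mm beyond the frame, and a finer one still left about 2–3 mm. I relied on the push and on both camera views, which show wood directly against the bar. A gap of about a millimetre is below what the pictures can rule out.
- During the first push the gripper tilted about 2° and pressed the near rim down with 15 N. I saw no sign of the frame lifting or tipping, but I had no direct measure of it.

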